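# Bolt the equipment case shut

### The job

Lock the black equipment case: press the yellow safety catch down with one fingertip and keep it down while the other fingertip pushes the red tab, sliding the bolt fully home into the yellow keeper. Then let go, so that the catch springs back up and locks the bolt. Grip nothing, force nothing, and leave the loose things on the case and the bench where they are.

Things in the scene. Friction and masses are not known exactly. Their poses are not given: they have to be found in the camera images.
- case: black hard-shell case, shut, fixed, 360 (its x) x 300 (its y) x 100 mm high; origin: centre of its underside. On the lid lies the lock: metal plate, its top 112 mm above the bench, yellow catch plate over its -x half, red bolt tab over its +x half, yellow keeper (142 mm high) at the lid's +y edge. The bolt slides along the case's +y.
- catch_plate: yellow plate of the spring catch, 30 (x) x 150 (y, along the bolt) x 7 mm, axes as the case's. Origin: centre of its top face, 150 mm above the bench while up. Pressed anywhere it goes straight down and stays level. More than 60 N on it is forcing.
- catch (a joint): how far the catch is pressed: 0 up, 0.010 m bottomed on a hard stop. Spring 3 N at first, 7 N at the bottom; springs up when let go. From 0.006 m on, its tooth is clear of the bolt; above that it stops the bolt in the next gap of the bolt's rack (gaps every 11.5 mm), also part-way.
- bolt_tab: upright red tab on the bolt, 28 (x) x 10 (y) x 40 mm high, axes as the case's. Origin: centre of its top, 170 mm above the bench. It runs 58 mm to the +x of the catch plate's middle line, with nothing higher than 130 mm between. Push its flat -y face: at the start the 45 mm behind that face are clear down to 130 mm above the bench; farther back a guide 138 mm high.
- bolt (a joint): how far the bolt is slid to the keeper (case +y): up to 0.003 m at the start (drawn back), 0.048 m fully home against a stop. Rubs with 3 N, stays where left. More than 50 N on the tab is forcing.
- battery: black and green battery pack, 66 x 100 x 42 mm, lying loose on the case's lid on the +x side of the lock. Origin: centre of its underside. A bystander.
- tape_measure: yellow tape measure, 62 x 68 x 38 mm, lying loose on the lid on the -x side of the lock. Origin: centre of its underside. A bystander.
- laser_level: yellow and black laser level, 90 x 70 x 84 mm, loose on the bench. Origin: centre of its underside. A bystander.
- mount: blue and black laser mount, 60 mm wide, 71 mm high, loose on the bench. Origin: centre of its underside. A bystander.
- screw_jar: clear jar with a red cap, 68 mm wide, 85 mm high, loose on the bench. Origin: centre of its underside. A bystander.
- carton: small cardboard box, 110 x 80 x 60 mm, loose on the bench. Origin: centre of its underside. A bystander.
- screwdriver: screwdriver lying loose on the bench. Origin: centre of its underside. A bystander.

How it is judged (in metres and radians):
On the way, in this order (a step that is already met when the one before it is completed fails the run):
1. a fingertip holds the catch down while the bolt is still drawn back (value of joint catch above 0.006 m and contact force between the fingers and catch_plate above 1 N and value of joint bolt below 0.006 m), for 0.05 s.
2. the bolt is half-way, a fingertip still holding the catch down (value of joint bolt between 0.015 and 0.036 m and value of joint catch above 0.0055 m and contact force between the fingers and catch_plate above 0.5 N and contact force between the fingers and bolt_tab above 0.2 N), for 0.02 s.
3. the bolt is fully home, the catch still held down (value of joint bolt above 0.0455 m and value of joint catch above 0.0055 m and contact force between the fingers and catch_plate above 0.5 N), for 0.02 s.
At the end, for the whole second after the job is handed in: The bolt is home in the keeper (at least 44.5 of its 48 mm), at rest, and the catch has sprung back up (less than 2 mm down), locking it (value of joint bolt above 0.0445 m and value of joint catch below 0.002 m and velocity of joint bolt below 0.005 m/s); the robot touches nothing.
It fails at once if the catch is let up (less than 3 mm down) part-way through the bolt's travel (value of joint bolt between 0.006 and 0.042 m and value of joint catch below 0.003 m).
It fails at once if the bolt is forced (over 50 N on the tab) (contact force between the fingers and bolt_tab above 50 N).
It fails at once if the catch is forced (over 60 N on the plate) (contact force between the fingers and catch_plate above 60 N).
It fails at once if a loose thing is moved by more than 20 mm, lifted or carried (distance of any of battery, tape_measure, laser_level, mount, screw_jar, carton, screwdriver from where it was at the start of the episode above 0.02 m).
It also fails if it takes over 32 s, if anything falls off the work surface, if the arm or the gripper's body presses on something with over 40 N, if the wrist force passes 120 N, or if a joint passes its speed limit or range.

### The arm

A 7-joint arm with a two-finger parallel gripper is mounted at the origin on the work surface. World frame = base frame: x ahead of the robot, y to its left, z up, the work surface at z = 0. Lengths are in m, angles in degrees, forces in N, time in s.
With the tool pointing down it reaches from about 0.375 to 0.925 m from the base axis. Payload 3.1 kg.
Tool frame: the origin (TCP) lies midway between the tips of the shut fingers; the grasp point (between the pads) lies 19 mm behind it; z points along the fingers, y is the line along which they close (so a half turn about z gives the same grasp; the last joint's range is limited). The gripper opens to 85 mm and grips with 20 to 120 N. Pads are 22 mm wide; open, the fingers measure 114 mm over their backs; the gripper's body (76 mm by 85 mm) begins 54 mm behind the grasp point. The pads swing forward as they close: fully open they stand 13 mm farther back than shut.
Start: joints at [-82.437, 21.939, 2.515, 91.553, -1.026, 66.532, -2.859], TCP at [0.148, 0.633, 0.231] pointing down, gripper open.
Joint ranges: [-149.38, 149.38], [-23.57, 123.04], [-84.95, 90], [0, 143.3], [-89.99, 269.99], [3.08, 112.72], [-163.45, 163.45]. Speed limits (degrees/s): [159.86, 159.86, 180, 180, 180, 180, 180].

### API

Orientations are given as [roll, pitch, yaw] about the fixed x, y, z axes, in that order (R = Rz(yaw) Ry(pitch) Rx(roll)).
In Python, from rig import manip gives the robot as it stands.
- The arm moves only by the tool servo_tool, never from a script. Its argument "moves" is a list of rows, each a list of 7 numbers: the shift along the tool's x, y, z in cm, then the turn, a rotation vector about the tool's x, y, z in rad, then the opening, from 0 (shut) to 1 (fully open). A call has exactly 8 rows; each row is the pose to reach, as a shift and turn from the pose commanded when the call began, along the tool's axes at that moment; what a row does not reach only later rows make up. A row lasts 1/8 s, in which the tool goes at most 62.5 mm and 10.7 degrees, less where a joint would pass 70% of its speed; a pose out of reach is approached as far as the arm can. A call with a gripper value outside its range is refused whole. The fingers move at their own pace and stop on an object; "newtons" is the grip in N (left out, the last holds). Time passes only in rows, so rows that repeat a pose let the fingers close, or fill a call up. It gives the time, the measured TCP pose, the force, the opening and the grip force at its end, in the units of the state.
- manip.read_state(): the state, without advancing time (a new reading comes with each control period).
- manip.read_camera(name): name is "scene" or "top"; returns a dict with "color" (400x640x3 uint8, red, green, blue), "vfov" (degrees; the focal length in pixels is half the picture's height over the tangent of half this angle, whatever the lens; pixels are square), "cx", "cy" (the principal point, pixels), "cam_to_world" (4x4, takes a point from camera to world coordinates). Camera axes: x right, y down, z forward; pixel columns grow to the right and rows downward; lengths in m; the calibration is good to about 2 mm. A picture is of the moment at which its call begins. There is no depth.
- manip.sign_off(): hands the job in; it is judged then, once.
The state is a dict: "clock": time; "joints": joint angles; "qvel": joint speeds; "effort": joint torques, N m; "ee_pos": TCP position; "eef_rot": TCP orientation; "force": force on the tool from outside, world axes, zero at the start; "ft_torque": the same for the moment, N m; "finger_gap": finger opening in m; "gripper_force": force on a finger pad.
Only numpy, scipy, OpenCV 4.12 (cv2) and the standard library are available. Lean on these libraries where they do the work, as an engineer would, in place of code of your own. Each camera call takes 0.05 s, during which the arm holds its last target. There are 200 camera calls.

## Working session

There is one attempt and no reset: what is moved stays moved. The work goes in short steps, Python scripts to look and compute and a tool call to move; the robot and the scene stay as the last step left them, time stands still between calls to the robot, and variables do not carry over. Pictures are saved under pics/ and viewed, at most 10 in all, crops included, and the job is handed in when it is done.

Besides the shell and the picture viewer there is one more tool, called as name(argument=value, ...), one argument or row to a line, values as JSON. servo_tool: Moves the arm, as the interface text tells. Its arguments: {"type":"object","properties":{"moves":{"type":"array","items":{"type":"array","items":{"type":"number"}}},"newtons":{"type":"number"}},"required":["moves"]}

```bash
mkdir -p pics; cat > h.py <<'E'
import numpy as np,cv2
from rig import manip
def cam(n):
    c=manip.read_camera(n); c['f']=200/np.tan(np.radians(c['vfov'])/2); return c
def ray(c,uv,z):
    uv=np.atleast_2d(uv).astype(float)
    d=np.c_[(uv[:,0]-c['cx'])/c['f'],(uv[:,1]-c['cy'])/c['f'],np.ones(len(uv))]
    T=np.array(c['cam_to_world']); d=d@T[:3,:3].T; o=T[:3,3]
    return o+d*((z-o[2])/d[:,2])[:,None]
def save(c,n): cv2.imwrite('pics/'+n,c['color'][:,:,::-1])
E
python3 - <<'E'
from h import *
for n in('top','scene'):
    c=cam(n); save(c,n+'1.png'); print(n,c['vfov'],c['cx'],c['cy'],np.round(c['cam_to_world'],3).tolist())
s=manip.read_state(); print(s)
E
```

```text
top 47.18902576871666 323.87160196905455 200.6656226853799 [[0.011, -0.987, 0.161, 0.274], [-1.0, -0.01, 0.006, 0.012], [-0.005, -0.161, -0.987, 1.466], [0.0, 0.0, 0.0, 1.0]]
scene 43.05409781279969 322.4668941859808 204.84221472555294 [[0.797, 0.377, -0.471, 1.352], [0.603, -0.51, 0.613, -1.117], [-0.009, -0.773, -0.634, 1.303], [0.0, 0.0, 0.0, 1.0]]
{'clock': 0.1, 'joints': array([-82.43855558,  21.98874116,   2.51171206,  91.64029609,
        -1.02584946,  66.53301382,  -2.85953592]), 'qvel': array([-0.03070725, -0.12382193, -0.04358684, -0.18317918,  0.02335137,
       -0.05917935,  0.04073262]), 'effort': array([ 2.39328743e-03, -4.34729075e+01,  1.02907117e+00, -2.50453877e+01,
        1.08836655e-02,  5.47647011e-03, -5.55410992e-06]), 'ee_pos': array([0.14784498, 0.63207336, 0.22999446]), 'eef_rot': array([-1.79860617e+02,  7.15445084e-03,  1.66838973e+02]), 'force': array([-0.03901968, -0.50536415, -0.31380314]), 'ft_torque': array([ 0.00070817, -0.03609812,  0.04447202]), 'gripper_force': 0.0, 'finger_gap': 0.08528614679307893}
```

View pics/top1.png

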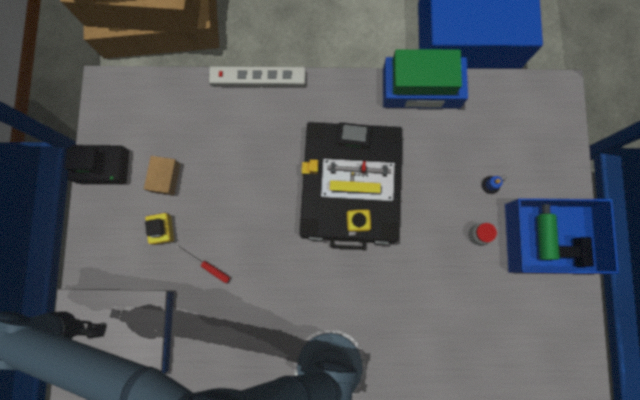

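View pics/scene1.png

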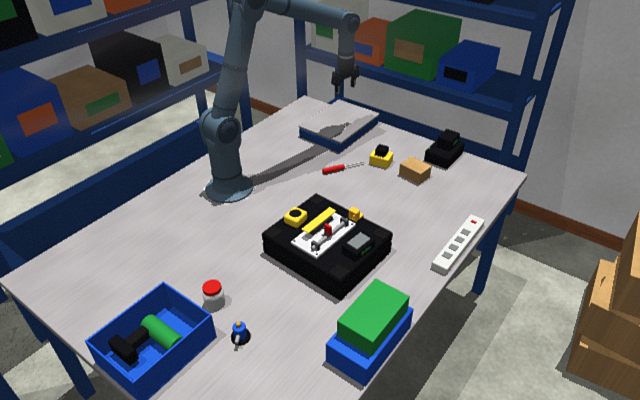

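The case is square with the world: its +x points up in the top image and its +y points left. In the top view the catch is near (355,187), the tab near (363,168) and the keeper near (310,167). Next I'll measure them with colour masks.

```bash
cat > m.py <<'E'
from h import *
def blob(c,lo,hi,box):
    hsv=cv2.cvtColor(c['color'],cv2.COLOR_RGB2HSV); m=cv2.inRange(hsv,lo,hi)
    k=np.zeros_like(m); x0,y0,x1,y1=box; k[y0:y1,x0:x1]=m[y0:y1,x0:x1]
    n,l,s,ce=cv2.connectedComponentsWithStats(k)
    out=[]
    for i in range(1,n):
        if s[i,4]>15:
            p=np.argwhere(l==i)[:,::-1].astype(np.float32); out.append((s[i].tolist(),ce[i],cv2.minAreaRect(p)))
    return out
E
python3 - <<'E'
from m import *
t=cam('top'); s=cam('scene')
for c,box,n in((t,(295,120,410,250),'top'),(s,(260,190,400,300),'scene')):
    for z,lo,hi in((.150,(20,120,100),(35,255,255)),(.170,(0,150,70),(8,255,255))):
        for st,ce,r in blob(c,lo,hi,box): print(n,z,st,np.round(ce,1),np.round(ray(c,ce,z)[0],4),'ends',np.round(ray(c,cv2.boxPoints(r),z)[:,:2],3).tolist())
a=cv2.resize(t['color'][120:250,295:410],None,fx=4,fy=4,interpolation=2); b=cv2.resize(s['color'][190:290,260:360],None,fx=3.3,fy=5.2,interpolation=2)
cv2.imwrite('pics/c1.png',np.hstack([a,b])[:,:,::-1])
print(np.array(a).shape,b.shape)
E
```

```text
top 0.15 [302, 159, 16, 15, 195] [309.6 166.2] [0.5903 0.0633 0.15  ] ends [[0.612, 0.086], [0.612, 0.042], [0.57, 0.041], [0.57, 0.085]]
top 0.15 [330, 181, 51, 12, 477] [354.6 186.6] [ 0.5307 -0.0695  0.15  ] ends [[0.52, 0.004], [0.55, 0.002], [0.543, -0.145], [0.513, -0.143]]
top 0.15 [347, 209, 24, 22, 338] [358.4 220.2] [ 0.4319 -0.0803  0.15  ] ends [[0.464, -0.047], [0.465, -0.114], [0.404, -0.114], [0.403, -0.047]]
top 0.17 [362, 163, 4, 8, 22] [363.3 167.2] [ 0.5842 -0.0934  0.17  ] ends [[0.597, -0.09], [0.597, -0.098], [0.576, -0.098], [0.576, -0.09]]
scene 0.15 [284, 207, 23, 20, 261] [295.3 217.3] [ 0.4616 -0.1134  0.15  ] ends [[0.433, -0.154], [0.396, -0.064], [0.481, -0.064], [0.514, -0.153]]
scene 0.15 [302, 207, 34, 26, 298] [318.3 219.6] [ 0.5334 -0.0754  0.15  ] ends [[0.512, -0.144], [0.52, 0.016], [0.556, -0.002], [0.547, -0.159]]
scene 0.15 [349, 207, 14, 14, 116] [354.4 213.5] [0.6153 0.0258 0.15  ] ends [[0.587, 0.009], [0.585, 0.062], [0.644, 0.037], [0.645, -0.014]]
scene 0.17 [324, 223, 8, 13, 62] [327.2 228.6] [ 0.5991 -0.1118  0.17  ] ends [[0.573, -0.098], [0.587, -0.082], [0.628, -0.129], [0.614, -0.144]]
(520, 460, 3) (520, 330, 3)
```

View pics/c1.png

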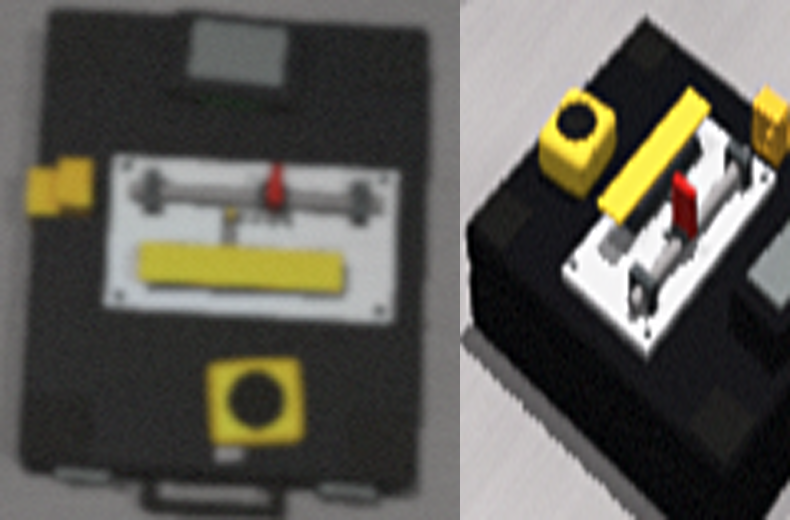

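servo_tool(
  moves=[
    [-3.6,-4.1,0,0,0,0.1,0.53],
    [-7.2,-8.2,0,0,0,0.2,0.53],
    [-10.8,-12.3,0,0,0,0.3,0.53],
    [-14.4,-16.4,0,0,0,0.4,0.53],
    [-18,-20.5,0,0,0,0.5,0.53],
    [-21.6,-24.6,0,0,0,0.6,0.53],
    [-25.2,-28.7,0,0,0,0.7,0.53],
    [-28.8,-32.8,0,0,0,0.8,0.53],
  ],
)

```text
clock: 1.2
ee_pos: [0.3544, 0.2463, 0.2314]
eef_rot: [180.0, -0.0, 120.8]
force: [1.3, 0.9, -0.0]
finger_gap: 0.0454
gripper_force: 0.0
```

```bash
cat > go.py <<'E'
import sys
from h import *
from scipy.spatial.transform import Rotation as R
s=manip.read_state(); r=R.from_euler('xyz',s['eef_rot'],degrees=True)
g=np.array([float(v) for v in sys.argv[1:4]]); yaw=float(sys.argv[4])
print(s['clock'],s['ee_pos'].round(4),s['eef_rot'].round(2),s['force'].round(2),s['finger_gap'])
print('cm',(r.inv().apply(g-s['ee_pos'])*100).round(2),'rot',(r.inv()*R.from_euler('xyz',[180,0,yaw],degrees=True)).as_rotvec().round(4))
E
python3 go.py .5575 -.126 .21 87.4
```

```text
1.2 [0.3544 0.2463 0.2314] [ 1.7996e+02 -3.0000e-02  1.2082e+02] [ 1.31  0.9  -0.  ] 0.04536263721029627
cm [-42.38  -1.63   2.12] rot [ 5.000e-04 -6.000e-04  5.832e-01]
```

servo_tool(
  moves=[
    [-6,-0.2,0,0,0,0.1,0.53],
    [-12,-0.5,0,0,0,0.2,0.53],
    [-18,-0.7,0,0,0,0.3,0.53],
    [-24,-0.9,0,0,0,0.4,0.53],
    [-30,-1.2,0,0,0,0.5,0.53],
    [-36,-1.4,0,0,0,0.584,0.53],
    [-42.3,-1.6,0.8,0,0,0.584,0.53],
    [-42.3,-1.6,1.6,0,0,0.584,0.53],
  ],
)

```text
clock: 2.2
ee_pos: [0.5585, -0.1298, 0.2152]
eef_rot: [179.9, 0.3, 87.0]
force: [-0.3, 0.5, 0.2]
finger_gap: 0.0452
gripper_force: 0.0
```

```bash
python3 - <<'E'
from m import *
t=cam('top'); s=cam('scene')
a=cv2.resize(t['color'][120:250,295:410],None,fx=4,fy=4,interpolation=2); b=cv2.resize(s['color'][190:290,270:360],None,fx=3.6,fy=5.2,interpolation=2)
cv2.imwrite('pics/c2.png',np.hstack([a,b])[:,:,::-1])
E
python3 go.py .5575 -.126 .16 87.4
```

```text
2.3 [ 0.5567 -0.1235  0.2137] [-1.798e+02  3.000e-02  8.741e+01] [-0.46  0.65  0.23] 0.04491174596741834
cm [-0.25  0.11  5.37] rot [-0.0035  0.0005  0.0002]
```

View pics/c2.png

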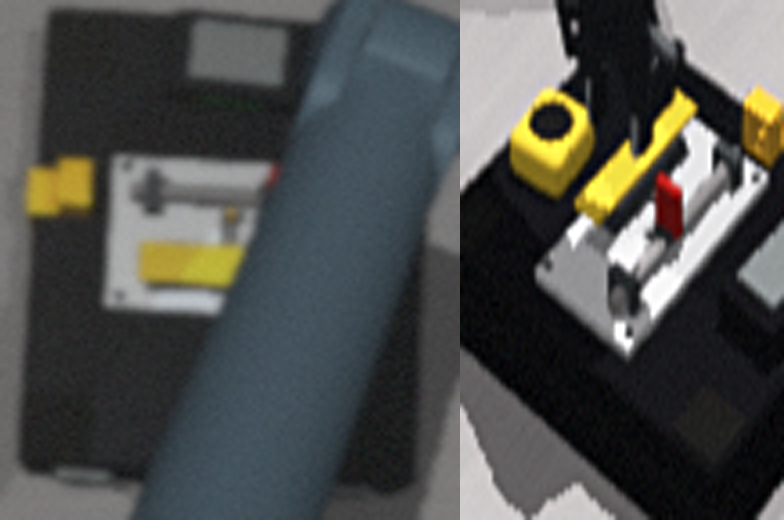

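The scene crop shows the near fingertip at about (640,150), behind the tab as intended. I'll come down to just above the plate and check the tips there.

servo_tool(
  moves=[
    [-0.2,0.1,0.8,0,0,0,0.53],
    [-0.2,0.1,1.6,0,0,0,0.53],
    [-0.2,0.1,2.4,0,0,0,0.53],
    [-0.2,0.1,3.2,0,0,0,0.53],
    [-0.2,0.1,4.0,0,0,0,0.53],
    [-0.2,0.1,4.8,0,0,0,0.53],
    [-0.2,0.1,4.8,0,0,0,0.53],
    [-0.2,0.1,4.8,0,0,0,0.53],
  ],
)

```text
clock: 3.3
ee_pos: [0.559, -0.1251, 0.1674]
eef_rot: [180.0, 0.0, 87.5]
force: [1.1, -0.8, 0.0]
finger_gap: 0.0451
gripper_force: 0.0
```

```bash
python3 - <<'E'
from m import *
s=cam('scene'); S=manip.read_state(); p=S['ee_pos']
T=np.linalg.inv(np.array(s['cam_to_world']))
yx=np.array([.999,-.045,0])
im=s['color'].copy()
B=(260,185,360,285)
big=cv2.resize(im[B[1]:B[3],B[0]:B[2]],None,fx=6,fy=6,interpolation=2)
for o in(-.029,.029):
    q=T[:3,:3]@(p+yx*o+[0,0,.004])+T[:3,3]; u=s['cx']+s['f']*q[0]/q[2]; v=s['cy']+s['f']*q[1]/q[2]
    print(o,u,v); cv2.circle(big,(int((u-B[0])*6),int((v-B[1])*6)),3,(0,255,255),-1)
cv2.imwrite('pics/c3.png',big[:,:,::-1])
E
python3 go.py .5575 -.126 .142 87.4
```

```text
-0.029 308.7175419605825 222.00699650000257
0.029 321.91136019123326 229.28156514611604
3.35 [ 0.5591 -0.1251  0.1676] [1.7997e+02 1.0000e-02 8.7530e+01] [ 1.22 -0.26 -0.41] 0.0450518728381447
cm [-0.1  -0.16  2.56] rot [0.0006 0.0001 0.0023]
```

View pics/c3.png

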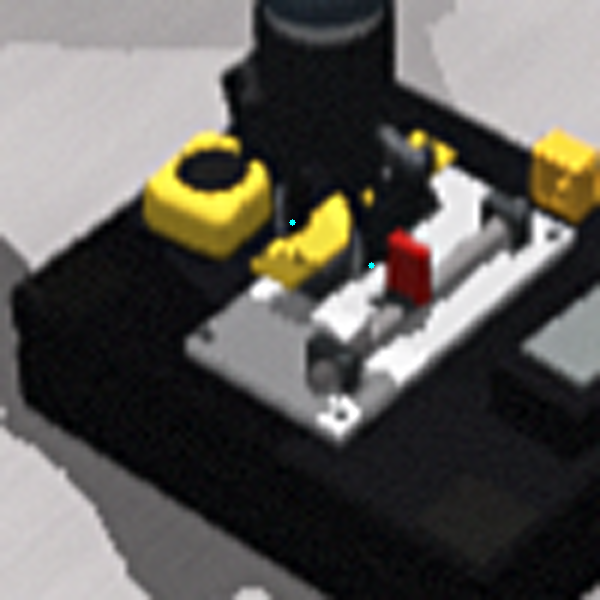

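The projected tip points line up with the fingers: one over the yellow plate at (292,222), one just behind the red tab at (371,265). I'll lower until the spring force shows.

servo_tool(
  moves=[
    [0,-0.15,0.4,0,0,0,0.53],
    [0,-0.15,0.8,0,0,0,0.53],
    [0,-0.15,1.1,0,0,0,0.53],
    [0,-0.15,1.4,0,0,0,0.53],
    [0,-0.15,1.6,0,0,0,0.53],
    [0,-0.15,1.75,0,0,0,0.53],
    [0,-0.15,1.75,0,0,0,0.53],
    [0,-0.15,1.75,0,0,0,0.53],
  ],
)

```text
clock: 4.35
ee_pos: [0.5574, -0.1249, 0.1499]
eef_rot: [180.0, 0.0, 87.5]
force: [-0.0, 0.0, -0.8]
finger_gap: 0.0449
gripper_force: 0.0
```

Not touching yet. Down another 4 mm.

servo_tool(
  moves=[
    [0,0,0.1,0,0,0,0.53],
    [0,0,0.2,0,0,0,0.53],
    [0,0,0.3,0,0,0,0.53],
    [0,0,0.4,0,0,0,0.53],
    [0,0,0.4,0,0,0,0.53],
    [0,0,0.4,0,0,0,0.53],
    [0,0,0.4,0,0,0,0.53],
    [0,0,0.4,0,0,0,0.53],
  ],
)

```text
clock: 5.35
ee_pos: [0.5574, -0.1248, 0.1459]
eef_rot: [180.0, 0.0, 87.5]
force: [-0.3, -0.0, 4.3]
finger_gap: 0.0453
gripper_force: 1.9
```

```bash
python3 -c "
from h import *
for i in range(4):
    s=manip.read_state();print(s['clock'],s['ee_pos'].round(4),s['force'].round(2),s['ft_torque'].round(3)); manip.read_camera('top')"
```

```text
5.35 [ 0.5574 -0.1248  0.1459] [-0.26 -0.04  4.33] [ 0.117  0.297 -0.057]
5.4 [ 0.5574 -0.1249  0.1458] [-0.59  0.85  3.5 ] [0.075 0.258 0.008]
5.45 [ 0.5574 -0.1248  0.1458] [-0.41  0.85  4.07] [ 0.076  0.259 -0.014]
5.5 [ 0.5574 -0.1248  0.1458] [-0.76  0.39  4.3 ] [ 0.071  0.305 -0.019]
```

servo_tool(
  moves=[
    [0,0,0.1,0,0,0,0.53],
    [0,0,0.2,0,0,0,0.53],
    [0,0,0.3,0,0,0,0.53],
    [0,0,0.4,0,0,0,0.53],
    [0,0,0.5,0,0,0,0.53],
    [0,0,0.55,0,0,0,0.53],
    [0,0,0.55,0,0,0,0.53],
    [0,0,0.55,0,0,0,0.53],
  ],
)

```text
clock: 6.55
ee_pos: [0.5575, -0.1249, 0.1405]
eef_rot: [180.0, -0.0, 87.5]
force: [-1.2, 1.1, 5.6]
finger_gap: 0.0452
gripper_force: 2.9
```

```bash
python3 -c "
from h import *
for i in range(4):
    s=manip.read_state();print(s['clock'],s['ee_pos'].round(4),s['force'].round(2),s['ft_torque'].round(3)); c=manip.read_camera('scene')"
```

```text
6.55 [ 0.5575 -0.1249  0.1405] [-1.17  1.08  5.59] [ 0.1    0.399 -0.033]
6.6 [ 0.5575 -0.1249  0.1405] [-1.98 -0.3   5.99] [ 0.117  0.475 -0.055]
6.65 [ 0.5574 -0.1249  0.1405] [-0.59  0.37  5.74] [ 0.144  0.363 -0.004]
6.7 [ 0.5574 -0.1249  0.1405] [-1.68  1.27  5.85] [0.168 0.419 0.055]
```

servo_tool(
  moves=[
    [0,0,0.1,0,0,0,0.53],
    [0.4,0,0.1,0,0,0,0.53],
    [1.0,0,0.1,0,0,0,0.53],
    [1.5,0,0.1,0,0,0,0.53],
    [2.0,0,0.1,0,0,0,0.53],
    [2.5,0,0.1,0,0,0,0.53],
    [3.0,0,0.1,0,0,0,0.53],
    [3.5,0,0.1,0,0,0,0.53],
  ],
)

```text
clock: 7.75
ee_pos: [0.5596, -0.0964, 0.1404]
eef_rot: [179.8, 0.5, 87.3]
force: [0.4, -7.4, 4.8]
finger_gap: 0.0451
gripper_force: 4.7
```

```bash
python3 - <<'E'
from m import *
c=cam('scene'); cv2.imwrite('pics/c4.png',cv2.resize(c['color'][185:285,260:360],None,fx=5,fy=5,interpolation=2)[:,:,::-1])
for i in range(3):
    s=manip.read_state();print(s['clock'],s['ee_pos'].round(4),s['force'].round(2),s['ft_torque'].round(3)); manip.read_camera('top')
E
```

```text
7.8 [ 0.5597 -0.0954  0.1404] [ 0.04 -7.68  6.67] [-1.438  0.246  0.042]
7.85 [ 0.5597 -0.0953  0.1404] [ 0.41 -6.77  5.33] [-1.329  0.199  0.028]
7.9 [ 0.5598 -0.0953  0.1404] [ 0.17 -6.65  6.1 ] [-1.287  0.141  0.02 ]
```

View pics/c4.png

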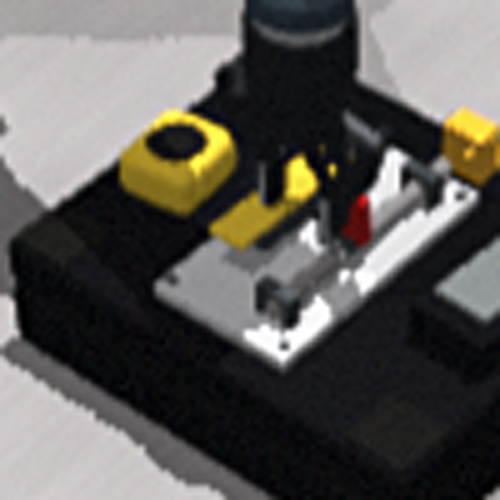

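The tab has moved with the finger, about 15 mm, and the catch is still down (Fz about 6 N). I'll keep pushing with slightly more downward bias.

servo_tool(
  moves=[
    [0.2,0,0.1,0,0,0,0.53],
    [0.5,0,0.1,0,0,0,0.53],
    [0.8,0,0.1,0,0,0,0.53],
    [1.1,0,0.1,0,0,0,0.53],
    [1.4,0,0.1,0,0,0,0.53],
    [1.7,0,0.1,0,0,0,0.53],
    [2.0,0,0.1,0,0,0,0.53],
    [2.2,0,0.1,0,0,0,0.53],
  ],
)

```text
clock: 8.95
ee_pos: [0.5609, -0.0744, 0.1399]
eef_rot: [179.7, 0.4, 87.3]
force: [-0.5, -8.0, 7.9]
finger_gap: 0.0453
gripper_force: 4.7
```

servo_tool(
  moves=[
    [0.2,0,0,0,0,0,0.53],
    [0.4,0,0,0,0,0,0.53],
    [0.6,0,0,0,0,0,0.53],
    [0.7,0,0,0,0,0,0.53],
    [0.8,0,0,0,0,0,0.53],
    [0.9,0,0,0,0,0,0.53],
    [1.0,0,0,0,0,0,0.53],
    [1.0,0,0,0,0,0,0.53],
  ],
)

```text
clock: 9.95
ee_pos: [0.5614, -0.0643, 0.1399]
eef_rot: [179.7, 0.4, 87.3]
force: [-0.6, -6.8, 8.2]
finger_gap: 0.0455
gripper_force: 4.4
```

servo_tool(
  moves=[
    [0.1,0,0,0,0,0,0.53],
    [0.2,0,0,0,0,0,0.53],
    [0.3,0,0,0,0,0,0.53],
    [0.4,0,0,0,0,0,0.53],
    [0.5,0,0,0,0,0,0.53],
    [0.6,0,0,0,0,0,0.53],
    [0.6,0,0,0,0,0,0.53],
    [0.6,0,0,0,0,0,0.53],
  ],
)

```text
clock: 10.95
ee_pos: [0.5616, -0.0603, 0.1399]
eef_rot: [179.7, 0.6, 87.2]
force: [-0.7, -10.3, 8.2]
finger_gap: 0.045
gripper_force: 5.5
```

servo_tool(
  moves=[
    [0.1,0,0,0,0,0,0.53],
    [0.2,0,0,0,0,0,0.53],
    [0.3,0,0,0,0,0,0.53],
    [0.4,0,0,0,0,0,0.53],
    [0.4,0,0,0,0,0,0.53],
    [0.4,0,0,0,0,0,0.53],
    [0.4,0,0,0,0,0,0.53],
    [0.4,0,0,0,0,0,0.53],
  ],
)

```text
clock: 11.95
ee_pos: [0.5616, -0.0601, 0.14]
eef_rot: [179.7, 0.8, 87.1]
force: [0.5, -15.2, 5.6]
finger_gap: 0.0453
gripper_force: 7.9
```

```bash
python3 - <<'E'
from m import *
c=cam('scene'); cv2.imwrite('pics/c5.png',cv2.resize(c['color'][185:285,260:360],None,fx=5,fy=5,interpolation=2)[:,:,::-1])
for st,ce,r in blob(c,(0,150,70),(8,255,255),(260,190,400,300)): print(st,ce,ray(c,ce,.155))
s=manip.read_state();print(s['clock'],s['ee_pos'].round(4),s['force'].round(2),s['ft_torque'].round(3))
E
```

```text
[335, 218, 6, 10, 30] [338.16666667 222.96666667] [[ 0.60213417 -0.05315885  0.155     ]]
12.0 [ 0.5615 -0.0601  0.1399] [  0.72 -14.68   6.91] [-3.064  0.13  -0.186]
```

View pics/c5.png

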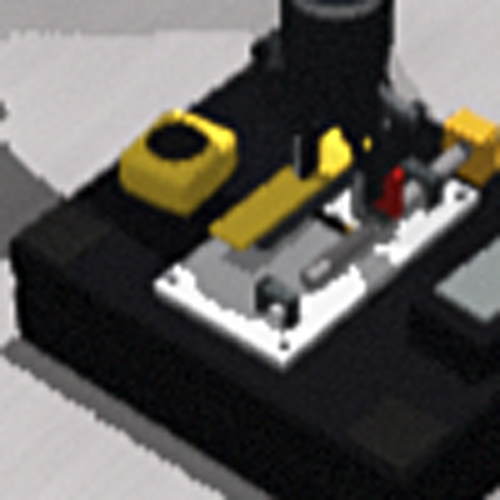

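Moving the command 4 mm further raised the force by 5 N but moved the tip only 0.2 mm, so the bolt is on its stop. The picture also shows it inside the keeper. I'll back off the tab, then lift.

servo_tool(
  moves=[
    [-0.5,0,0,0,0,0,0.53],
    [-1.0,0,0,0,0,0,0.53],
    [-1.7,0,0,0,0,0,0.53],
    [-1.7,0,-0.5,0,0,0,0.53],
    [-1.7,0,-1.5,0,0,0,0.53],
    [-1.7,0,-3,0,0,0,0.53],
    [-1.7,0,-5,0,0,0,0.53],
    [-1.7,0,-7,0,0,0,0.53],
  ],
)

```text
clock: 13.0
ee_pos: [0.5598, -0.0653, 0.2097]
eef_rot: [180.0, 0.0, 87.5]
force: [-0.3, -0.1, 1.3]
finger_gap: 0.0448
gripper_force: 0.0
```

servo_tool(
  moves=[
    [-3,0,-2,0,0,0,0.53],
    [-6,0,-4,0,0,0,0.53],
    [-10,0,-5,0,0,0,0.53],
    [-14,0,-5,0,0,0,0.53],
    [-18,0,-5,0,0,0,0.53],
    [-22,0,-5,0,0,0,0.53],
    [-24,0,-5,0,0,0,0.53],
    [-24,0,-5,0,0,0,0.53],
  ],
)

```text
clock: 14.0
ee_pos: [0.5485, -0.3073, 0.2595]
eef_rot: [180.0, 0.1, 87.3]
force: [-1.0, 0.8, -0.5]
finger_gap: 0.0455
gripper_force: 0.0
```

```bash
python3 - <<'E'
from m import *
t=cam('top');c=cam('scene')
for k,box in((t,(295,120,410,250)),(c,(260,190,400,300))):
  for z,lo,hi in((.150,(20,120,100),(35,255,255)),(.170,(0,150,70),(8,255,255))):
    for st,ce,r in blob(k,lo,hi,box): print(z,st,ce.round(1),ray(k,ce,z)[0].round(4))
a=cv2.resize(t['color'][120:250,295:410],None,fx=4,fy=4,interpolation=2); b=cv2.resize(c['color'][190:290,270:360],None,fx=3.6,fy=5.2,interpolation=2)
cv2.imwrite('pics/c6.png',np.hstack([a,b])[:,:,::-1])
s=manip.read_state();print(s['clock'],s['ee_pos'].round(4),s['force'].round(2))
E
```

```text
0.15 [302, 159, 16, 15, 200] [309.6 166.2] [0.5904 0.0632 0.15  ]
0.15 [330, 181, 51, 12, 484] [354.9 186.6] [ 0.5305 -0.0703  0.15  ]
0.15 [347, 209, 24, 22, 342] [358.5 220.1] [ 0.4319 -0.0806  0.15  ]
0.17 [346, 163, 3, 7, 17] [347.  166.6] [ 0.5855 -0.0461  0.17  ]
0.15 [287, 207, 20, 20, 192] [298.  216.9] [ 0.4677 -0.1057  0.15  ]
0.15 [302, 207, 34, 26, 296] [318.4 219.6] [ 0.5334 -0.0749  0.15  ]
0.15 [349, 207, 14, 15, 95] [355.2 213.2] [0.6167 0.029  0.15  ]
0.17 [333, 217, 8, 11, 58] [336.6 221.8] [ 0.6042 -0.0654  0.17  ]
14.1 [ 0.55   -0.3037  0.2588] [-1.38  0.21  0.13]
```

View pics/c6.png

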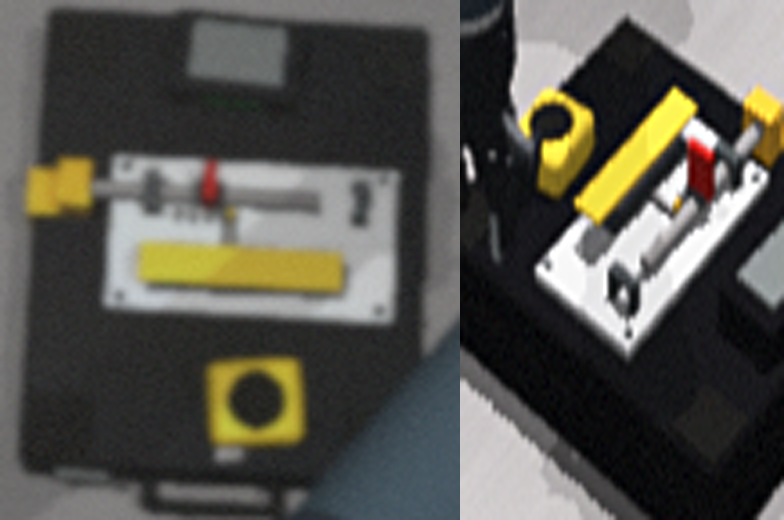

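The tab has moved 47 mm (-0.0934 to -0.0461) and the bolt is in the keeper. The catch is back up, with the plate at the same pixels as at the start. The battery and tape haven't moved, and the arm is clear.

```bash
python3 -c "
from rig import manip; print(manip.sign_off())"
```

```text
the job is handed in; nothing more can be done
None
```

The case looks locked and the job is handed in, though no verdict came back: the bolt moved about 47 mm onto its stop in the keeper, the catch sprang back up, and the arm is clear.

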